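# Release the ratchet press and slide out the mould

## Task

The tile in the blue bench press is done: flip the yellow direction lever on the ratchet from the red side to the green (loosen) side, then swing the ratchet handle counter-clockwise as seen from above until the plunger has risen well clear of the mould's rim. Then reach in under the beam, pull the mould out by its orange tab and leave it flat on the press's front ledge, with no part of it under the beam any more. Do not knock over or push away the water bottles, the cup or the paper tray standing round the press.

Things in the scene. Friction and masses are not known exactly. Their poses are not given: they have to be found in the camera images.
- press: Blue bench screw press, fixed. Origin: on the table below the vertical screw axis; x to its back, y to its left, z up; front ledge at -x (to the robot's left). Base 25 mm thick, x -205 to 75, y +-110 mm; guide rails 6 mm high, inner faces y +-48; end stop 6 mm high, inner face x -192. Columns, 24 mm diameter, at y +-87. Beam x +-45, y +-108, underside 125, top 155 mm above the table.
- lever (a joint): Direction lever: 0 = resting on the red side (tighten), 0.88 rad = stop on the green side (loosen). Growing = counter-clockwise from above relative to the ratchet. Stays where it is left; 2 to 3 N at its tip moves it. Until it is green the handle swings counter-clockwise freely without turning the screw.
- lever_tip (a point): Top edge of the yellow lever paddle, 40 mm from the lever's pivot, 220 mm above the table; x axis along the paddle from pivot to tip, z up. Paddle: 52 mm long from the pivot, 12 mm thick, upright, 192 to 220 mm above the table. Vertical pivot on the handle's centre line, 48 mm from the screw axis; at mid travel the paddle lies along the handle. Plate with green and red patch below, top 187 mm up.
- ratchet (a joint): Angle of the ratchet handle about the vertical screw axis, rad: at 0 the handle points along the press's -x, growing = counter-clockwise from above (loosening: towards the press's -y side, to the robot). Range -0.3 to 1.6. 0.5 N m of friction alone, 1.1 N m when it turns the screw.
- ratchet_grip (a point): Centre of the black rubber grip of the ratchet handle, a level bar 26 mm in diameter, 95 to 200 mm from the screw axis; this point is 150 mm from the axis, 172 mm above the table; x axis outward along the handle, z up. Steel ratchet head: 72 mm in diameter, 157 to 187 mm above the table.
- screw (a joint): Turn of the press screw: 0 = tight, growing = loosened, to 1.4 rad. With the lever on green it follows the handle counter-clockwise after up to about 0.35 rad of free play; it stays where it is left and ratchets when the handle goes back.
- platen (a joint): Height of the plunger above its tight position, m: 8 mm per rad of the screw. The plunger reaches 4 mm into the mould when tight, so it is clear of the rim from 0.004 on.
- mould: Open-topped wooden mould 90 x 90 x 50 mm, filled with a brown tile, 0.55 kg, standing on the press base (origin: centre of its underside, 25 mm above the table). Its axes start parallel to the press's. It slides on the base between the guide rails.
- mould_tab (a point): Centre of the orange grip tab on the mould's front (-x) face: 30 mm long (x), 16 mm thick (y), 26 mm high; 60 mm in front of the mould's centre, 35 mm above its underside (60 mm above the table). The beam hangs above, so the gripper must lean back towards the ledge by about 40 degrees from vertical. Axes as the mould's.
- bottle_a: Loose clear bottle with white cap, 62 mm in diameter, 166 mm high; origin: centre of underside. Bystander close behind the press (+x side).
- bottle_b: Like bottle_a, also close behind the press.
- bottle_c: Like bottle_a, also close behind the press.
- paper_tray: Loose brown fluted paper tray, 160 mm in diameter, 38 mm high; origin: centre of underside. Bystander beyond the ledge's end.
- cup: Loose white paper cup, 72 mm in diameter, 65 mm high; origin: centre of underside. Bystander on the robot's side of the press, below the swing of the handle.
Not all that is in view belongs to the job. What is shaped like the mould but pink is not meant.

How it is judged:
By the outcome, as a careful person would: the job done as asked, in the order asked, and still so for the second after the job is handed in, with the robot touching nothing.
It also fails if it takes over 72 s, if anything falls off the work surface, if the arm or the gripper's body presses on something with over 40 N, if the wrist force passes 120 N, or if a joint passes its speed limit or range.

## Robot

A 6-joint arm with a two-finger parallel gripper is mounted at the origin on the work surface. World frame = base frame: x ahead of the robot, y to its left, z up, the work surface at z = 0. Lengths are in m, angles in degrees, forces in N, time in s.
With the tool pointing down it reaches from about 0.35 to 0.775 m from the base axis. Payload 7.3 kg.
Tool frame: the origin (TCP) lies at the very end of the fingers, on their centre line; the grasp point (between the pads) lies 19 mm behind it (arm.hold_point_z is the distance from the TCP to the grasp point, in m); z points along the fingers, y is the line along which they close (so a half turn about z gives the same grasp; the last joint's range is limited). The gripper opens to 92 mm and grips with 3 to 60 N. Pads are 19 mm wide; open, the fingers measure 130 mm over their backs; the gripper's body (75 mm by 190 mm) begins 47 mm behind the grasp point.
Start: joints at [65.89, 19.595, 87.324, -0, 73.075, -8.365], TCP at [0.142, 0.505, 0.227] pointing down, gripper open.
Joint ranges: [-145.02, 145.02], [-44.19, 115.74], [2.07, 154.8], [-57.11, 237.11], [16.16, 152.29], [-177.93, 177.93]. Speed limits (degrees/s): [147.25, 147.25, 180, 180, 180, 180].

## Interface

Orientations are given as a 3x3 rotation matrix whose columns are the frame's x, y, z axes.
In Python, from cell import arm, read_camera, search_frame gives the robot as it stands.
- The arm moves only by the shell command python3 -m creep 'ROWS' [FORCE]. ROWS is JSON, a list of rows, each an object with "jaw": the finger opening in cm, from 0 to 9.18; "translation": the shift along the tool's x, y, z in cm, a list of three; "roll": the turn about the tool's z in degrees. In form: [{"jaw": jaw, "translation": [dx, dy, dz], "roll": roll}, ...]. A call has exactly 8 rows; each row shifts and turns the commanded pose from where the row before left it, along the tool's axes as they then stand; what a row does not reach is not made up. A row lasts 1/10 s, in which the tool goes at most 50 mm and 8.59 degrees, less where a joint would pass 70% of its speed; a pose out of reach is approached as far as the arm can. A call with a gripper value outside its range is refused whole. The fingers move at their own pace and stop on an object; FORCE is the grip in N (left out, the last holds). Time passes only in rows, so rows that do not move let the fingers close, or fill a call up. It gives the time, the measured TCP pose, the force, the opening and the grip force at its end, in the units of the state.
- arm.sense(): the state, without advancing time (a new reading comes with each control period).
- read_camera(name): name is "scene" or "top" or "wrist"; returns a dict with "img" (400x640x3 uint8, red, green, blue), "vertical_fov" (degrees; the focal length in pixels is half the picture's height over the tangent of half this angle, whatever the lens; pixels are square), "cx", "cy" (the principal point, pixels), "eye" and "orientation" of the camera in the world; the wrist camera has in their place "T_tool_cam" (4x4, takes a point from camera to tool coordinates, whose origin is the TCP and whose axes are the flange's). Camera axes: x right, y down, z forward; pixel columns grow to the right and rows downward; lengths in m; the calibration is good to about 2 mm. The wrist camera is an equidistant fisheye: a pixel r from the principal point sees the ray r / f radians off the axis. A picture is of the moment at which its call begins: read the wrist's pose just before it. There is no depth.
- arm.job_done(): hands the job in; it is judged then, once.
Trained networks look in the newest picture that a camera, given by its name, has taken for a name from the list of things; names that differ only in an ending like _2 or _b are one class to them, and where a whole thing is asked for, a point or a joint stands for the part that bears it (a point fixed in the world has none). Each returns a list of dicts, best first, with "p" (0 to 1); they miss things now and then, are a little off and sometimes report something else, mostly with a low value. They report only what shows in the picture. A call takes as long as a camera call. They do not tell look-alikes from the thing itself.
- search_frame(camera, name): "box" ([left, top, right, bottom] in pixels, round what is visible of it).
The state is a dict: "clock": time; "joint_positions": joint angles; "qvel": joint speeds; "effort": joint torques, N m; "ee_pos": TCP position; "tcp_rot": TCP orientation; "contact_force": force on the tool from outside, world axes, zero at the start; "wrist_torque": the same for the moment, N m; "finger_gap": finger opening in m; "gripper_force": force on a finger pad.
Only numpy, scipy, OpenCV 4.12 (cv2) and the standard library are available. Lean on these libraries where they do the work, as an engineer would, in place of code of your own. Each camera call takes 0.05 s, during which the arm holds its last target. There are 200 camera calls.

## Working session

There is one attempt and no reset: what is moved stays moved. The work goes in short steps, Python scripts to look and compute and a shell command to move; the robot and the scene stay as the last step left them, time stands still between calls to the robot, and variables do not carry over. Pictures are saved under pics/ and viewed, at most 10 in all, crops included, and the job is handed in when it is done.

```bash
mkdir -p pics; ls; python3 - <<'E'
from cell import arm, read_camera, search_frame
import cv2,numpy as np
for c in ["scene","top"]:
    d=read_camera(c); cv2.imwrite(f"pics/{c}0.png",d["img"][:,:,::-1])
    print(c,d["vertical_fov"],d["cx"],d["cy"],np.round(d["eye"],3).tolist(),np.round(d["orientation"],4).tolist())
    for n in ["press","lever_tip","ratchet_grip","mould","mould_tab","bottle_a","paper_tray","cup"]:
        print(n,[(np.round(b["box"]).tolist(),round(b["p"],2)) for b in search_frame(c,n)[:4]])
print(arm.sense())
E
```

```text
pics
scene 47.57026577995056 321.2635748590524 205.70986545436003 [1.04, 0.798, 0.972] [[-0.8766, 0.3232, -0.3565], [0.4811, 0.5722, -0.6642], [-0.0107, -0.7537, -0.6571]]
press [([273.0, 183.0, 384.0, 300.0], 0.7), ([302.0, 224.0, 338.0, 246.0], 0.38)]
lever_tip [([290.0, 164.0, 308.0, 196.0], 0.66), ([322.0, 194.0, 334.0, 210.0], 0.53)]
ratchet_grip [([303.0, 184.0, 363.0, 239.0], 0.83), ([322.0, 192.0, 331.0, 211.0], 0.46), ([264.0, 173.0, 282.0, 224.0], 0.33)]
mould [([251.0, 161.0, 277.0, 190.0], 0.92), ([302.0, 225.0, 338.0, 248.0], 0.86)]
mould_tab [([302.0, 224.0, 337.0, 244.0], 0.9)]
bottle_a [([323.0, 160.0, 341.0, 186.0], 0.91), ([260.0, 172.0, 284.0, 226.0], 0.84)]
paper_tray [([324.0, 294.0, 389.0, 353.0], 0.83), ([358.0, 194.0, 383.0, 222.0], 0.67)]
cup [([356.0, 196.0, 381.0, 223.0], 0.89), ([299.0, 223.0, 339.0, 249.0], 0.73)]
top 49.72722903630467 319.96030801648527 194.47528968289774 [0.339, 0.003, 1.259] [[-0.0874, -0.9749, 0.2048], [-0.9962, 0.0855, -0.0181], [0.0001, -0.2056, -0.9786]]
press [([257.0, 143.0, 360.0, 236.0], 0.89), ([298.0, 178.0, 322.0, 188.0], 0.
[... 532 characters left out ...]
  7.30749207e+01, -8.36529026e+00]), 'qvel': array([-0.02852439,  0.07497859, -0.05355307, -0.08900858,  0.01216723,
       -0.04956745]), 'effort': array([ 1.16525818e-03, -4.31109130e+01, -2.44486088e+01,  7.19634444e-02,
        4.78114339e-02,  3.59427611e-05]), 'ee_pos': array([0.14247016, 0.50529618, 0.22673393]), 'tcp_rot': array([[-9.62468735e-01,  2.71392577e-01,  4.85825096e-05],
       [ 2.71392579e-01,  9.62468735e-01,  5.18087915e-05],
       [-3.26986251e-05,  6.30492747e-05, -9.99999997e-01]]), 'contact_force': array([-0.43918754, -0.62922161,  0.5794942 ]), 'wrist_torque': array([-0.0028497 , -0.03666522,  0.03204278]), 'gripper_force': 0.0, 'finger_gap': 0.09166996668463444}
```

```bash
python3 - <<'E'
import cv2
a=cv2.imread("pics/top0.png")[120:290,180:480]; cv2.imwrite("pics/v1.png",cv2.resize(a,None,fx=2.6,fy=2.6,interpolation=3))
a=cv2.imread("pics/scene0.png")[130:370,230:420]; cv2.imwrite("pics/v2.png",cv2.resize(a,None,fx=2.5,fy=2.5,interpolation=3))
E
```

```text
(no output)
```

View pics/v1.png

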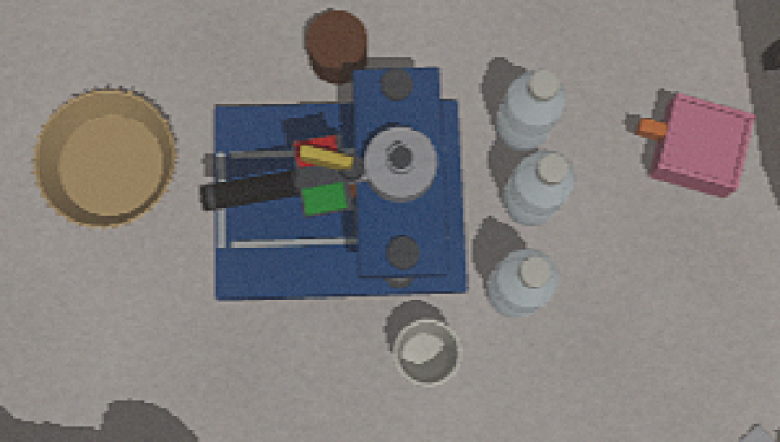

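View pics/v2.png

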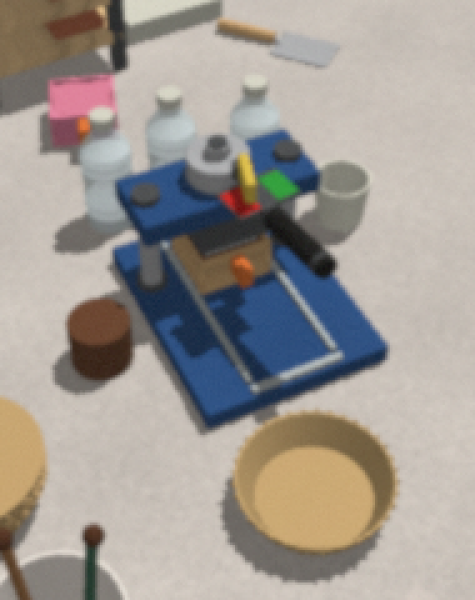

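```bash
cat > h.py <<'E'
import numpy as np
from cell import arm, read_camera, search_frame
CAM={"top":(49.72722903630467,319.96030801648527,194.47528968289774,[0.339,0.003,1.259],[[-0.0874,-0.9749,0.2048],[-0.9962,0.0855,-0.0181],[0.0001,-0.2056,-0.9786]]),
"scene":(47.57026577995056,321.2635748590524,205.70986545436003,[1.04,0.798,0.972],[[-0.8766,0.3232,-0.3565],[0.4811,0.5722,-0.6642],[-0.0107,-0.7537,-0.6571]])}
def proj(c,P):
    v,cx,cy,e,R=CAM[c]; f=200/np.tan(np.radians(v/2)); q=(np.asarray(P)-e)@np.array(R)
    return np.stack([cx+f*q[...,0]/q[...,2],cy+f*q[...,1]/q[...,2]],-1)
def ray(c,px,z):
    v,cx,cy,e,R=CAM[c]; f=200/np.tan(np.radians(v/2))
    d=np.array(R)@np.array([(px[0]-cx)/f,(px[1]-cy)/f,1]); return np.array(e)+d*(z-e[2])/d[2]
def W(pose,P):  # press -> world
    x,y,a=pose; c,s=np.cos(a),np.sin(a); P=np.atleast_2d(P).astype(float)
    return np.stack([x+c*P[:,0]-s*P[:,1],y+s*P[:,0]+c*P[:,1],P[:,2]],1)
E
python3 - <<'E'
from h import *
from scipy.optimize import least_squares
v1=lambda u,v:(u/2.6+180,v/2.6+120); v2=lambda u,v:(u/2.5+230,v/2.5+130)
L=[("top",v1(216,105),(-205,110,25)),("top",v1(458,100),(75,110,25)),("top",v1(467,292),(75,-110,25)),("top",v1(216,299),(-205,-110,25)),
("top",v1(354,69),(-45,108,155)),("top",v1(438,67),(45,108,155)),("top",v1(359,277),(-45,-108,155)),
("scene",v2(209,410),(-205,110,25)),("scene",v2(385,345),(-205,-110,25)),("scene",v2(115,248),(75,110,25)),
("scene",v2(117,183),(45,108,155)),("scene",v2(138,214),(-45,108,155)),("scene",v2(318,160),(-45,-108,155)),("scene",v2(286,131),(45,-108,155))]
def r(p): return np.concatenate([proj(c,W(p,np.array(P)/1000))[0]-np.array(m) for c,m,P in L])
o=least_squares(r,[0.4,0.1,-1.57],loss="soft_l1"); print(o.x,np.round(o.fun.reshape(-1,2),1).tolist())
p=o.x
def inv(w): c,s=np.cos(p[2]),np.sin(p[2]); d=w[:2]-p[:2]; return np.round([1000*(c*d[0]+s*d[1]),1000*(-s*d[0]+c*d[1])],1)
for n,c,m,z in [("grip end","top",v1(207,196),.172),("grip end s","scene",v2(325,263),.172),("lev tip","top",v1(301,152),.22),("lev base","top",v1(351,163),.22),
 ("cup rim","top",v1(430,346),.065),("tray","top",v1(107,165),.0),("btop1","top",v1(544,85),.166),("b2","top",v1(552,165),.166),("b3","top",v1(535,272),.166),
 ("tab scene","scene",v2(243,270),.06),("lev tip s","scene",v2(249,176),.22),("lev base s","scene",v2(240,156),.22)]:
  w=ray(c,m,z); print(n,np.round(w,3),inv(w))
E
```

```text
[ 0.59188481 -0.05687397 -1.63216074] [[-0.5, 0.3], [0.6, -0.1], [0.5, -0.3], [-0.6, -0.4], [-0.1, -0.3], [1.2, -0.4], [0.0, -0.2], [-0.2, 1.5], [2.4, -0.5], [-1.2, -1.2], [-1.1, -2.4], [2.7, 5.0], [2.4, 3.6], [0.3, -2.6]]
grip end [0.578 0.138 0.172] [-193.4  -26.1]
grip end s [0.576 0.135 0.172] [-190.5  -27.9]
lev tip [0.602 0.04  0.22 ] [-97.3   4.3]
lev base [ 0.587 -0.007  0.22 ] [-49.9  -7.8]
cup rim [ 0.419 -0.074  0.065] [  28.  -171.7]
tray [0.662 0.272 0.   ] [-332.3   49.8]
btop1 [ 0.664 -0.209  0.166] [147.8  81.4]
b2 [ 0.58  -0.207  0.166] [150.8  -2.2]
b3 [ 0.475 -0.178  0.166] [ 127.6 -109.4]
tab scene [0.597 0.006 0.06 ] [-63.3   1.7]
lev tip s [0.604 0.03  0.22 ] [-87.7   6.3]
lev base s [ 0.596 -0.002  0.22 ] [-54.6   0.6]
```

```bash
python3 -m creep '[{"jaw":0,"translation":[0,0,0],"roll":0},{"jaw":0,"translation":[0,0,-2],"roll":0},{"jaw":0,"translation":[0,0,-2],"roll":0},{"jaw":0,"translation":[0,0,0],"roll":0},{"jaw":0,"translation":[0,0,0],"roll":0},{"jaw":0,"translation":[0,0,0],"roll":0},{"jaw":0,"translation":[0,0,0],"roll":0},{"jaw":0,"translation":[0,0,0],"roll":0}]' 30
```

```text
clock: 1.7
ee_pos: [0.1424, 0.5051, 0.2661]
tcp_rot: [[-0.962, 0.271, -0.0], [0.271, 0.962, -0.001], [0.0, -0.001, -1.0]]
contact_force: [-0.4, 0.3, 0.3]
finger_gap: 0.0325
gripper_force: 0.0
```

```bash
cat >> h.py <<'E'
PP=[0.59188,-0.05687,-1.63216]
def to(P,roll=0,pose=PP):
    """print tool-frame cm shift from measured TCP to press point P (mm); and current press coords"""
    s=arm.sense(); w=W(pose,np.array(P)/1000)[0]; R=s["tcp_rot"]
    print("clock",s["clock"],"shift cm",np.round(R.T@(w-s["ee_pos"])*100,2))
def here(pose=PP):
    s=arm.sense(); d=s["ee_pos"]-[pose[0],pose[1],0]; c,q=np.cos(pose[2]),np.sin(pose[2]); A=np.array([[c,q,0],[-q,c,0],[0,0,1]])
    print("press mm",np.round(A@d*1000,1),"R in press",np.round(A@s["tcp_rot"],3).tolist(),"F press",np.round(A@s["contact_force"],1),"gap",round(s["finger_gap"],4),"gf",round(s["gripper_force"],1),"t",round(s["clock"],2),"q",np.round(s["joint_positions"]).tolist())
E
python3 -c "
from h import *
to((-92,40,300))"
python3 -m creep '[{"jaw":0,"translation":[0,0,-1],"roll":-4},{"jaw":0,"translation":[0,0,-2],"roll":-8.2},{"jaw":0,"translation":[0,0,0],"roll":0},{"jaw":0,"translation":[0,0,0],"roll":0},{"jaw":0,"translation":[0,0,0],"roll":0},{"jaw":0,"translation":[0,0,0],"roll":0},{"jaw":0,"translation":[0,0,0],"roll":0},{"jaw":0,"translation":[0,0,0],"roll":0}]' && python3 -c "
from h import *
here();to((-92,40,300))"
```

```text
clock 1.7 shift cm [-60.48 -32.05  -3.37]
clock: 2.5
ee_pos: [0.1424, 0.5052, 0.2964]
tcp_rot: [[-0.998, 0.062, -0.0], [0.062, 0.998, -0.0], [0.0, -0.0, -1.0]]
contact_force: [-0.2, 0.3, -0.1]
finger_gap: 0.0006
gripper_force: 0.0
press mm [-533.5 -483.1  296.4] R in press [[-0.001, -1.0, 0.0], [-1.0, 0.001, -0.0], [0.0, -0.0, -1.0]] F press [-0.3 -0.2 -0.1] gap 0.0006 gf 0.0 t 2.5 q [66.0, 17.0, 80.0, 0.0, 83.0, -21.0]
clock 2.5 shift cm [-52.36 -44.09  -0.35]
```

```bash
python3 -m creep '[{"jaw":0,"translation":[-1.5,-1.3,0],"roll":0},{"jaw":0,"translation":[-3,-2.5,0],"roll":0},{"jaw":0,"translation":[-3.4,-2.9,0],"roll":0},{"jaw":0,"translation":[-3.4,-2.9,0],"roll":0},{"jaw":0,"translation":[-3.4,-2.9,0],"roll":0},{"jaw":0,"translation":[-3.4,-2.9,0],"roll":0},{"jaw":0,"translation":[-3.4,-2.9,0],"roll":0},{"jaw":0,"translation":[-3.4,-2.9,0],"roll":0}]' && python3 -m creep '[{"jaw":0,"translation":[-3.4,-2.9,0],"roll":0},{"jaw":0,"translation":[-3.4,-2.9,0],"roll":0},{"jaw":0,"translation":[-3.4,-2.9,0],"roll":0},{"jaw":0,"translation":[-3.4,-2.9,0],"roll":0},{"jaw":0,"translation":[-3.4,-2.9,0],"roll":0},{"jaw":0,"translation":[-3.4,-2.9,0],"roll":0},{"jaw":0,"translation":[-3,-2.5,0],"roll":0},{"jaw":0,"translation":[-1.5,-1.4,0],"roll":0}]' && python3 -c "
from h import *
import cv2
here();to((-92,40,300))
cv2.imwrite('pics/w1.png',read_camera('wrist')['img'][:,:,::-1])"
```

```text
clock: 3.3
ee_pos: [0.3789, 0.2769, 0.2968]
tcp_rot: [[-0.998, 0.062, 0.0], [0.062, 0.998, 0.0], [-0.0, 0.0, -1.0]]
contact_force: [0.1, 1.0, 0.1]
finger_gap: 0.0004
gripper_force: 0.0
clock: 4.1
ee_pos: [0.615, 0.0476, 0.2957]
tcp_rot: [[-0.998, 0.065, -0.0], [0.065, 0.998, -0.0], [0.0, -0.0, -1.0]]
contact_force: [0.3, -0.6, 0.2]
finger_gap: 0.0006
gripper_force: 0.0
press mm [-105.7   16.7  295.7] R in press [[-0.003, -1.0, 0.0], [-1.0, 0.003, -0.0], [0.0, -0.0, -1.0]] F press [0.6 0.3 0.2] gap 0.0006 gf 0.0 t 4.1 q [-3.0, 28.0, 64.0, -0.0, 88.0, -89.0]
clock 4.1 shift cm [-2.34 -1.37 -0.43]
```

View pics/w1.png

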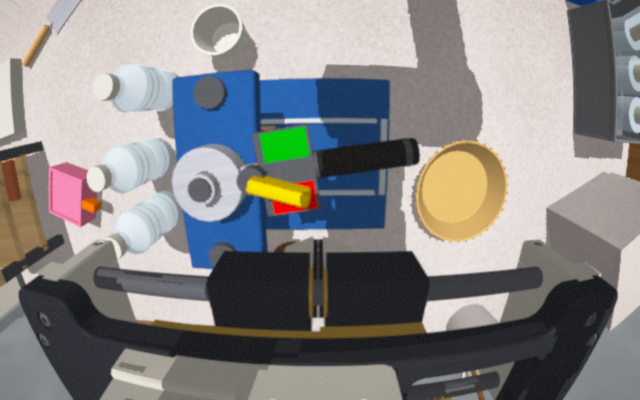

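```bash
cat >> h.py <<'E'
def wr(px,z,cam=None,pose=PP):
    s=arm.sense(); d=cam or read_camera("wrist"); f=200/np.tan(np.radians(d["vertical_fov"]/2))
    T=np.array(d["T_tool_cam"]); R=s["tcp_rot"]; out=[]
    c,q=np.cos(pose[2]),np.sin(pose[2]); A=np.array([[c,q,0],[-q,c,0],[0,0,1]])
    for p,zz in zip(px,z):
        u=np.array([p[0]-d["cx"],p[1]-d["cy"]]); r=np.hypot(*u); t=r/f
        v=np.array([*(np.sin(t)*u/max(r,1e-9)),np.cos(t)]); v=R@T[:3,:3]@v; e=s["ee_pos"]+R@T[:3,3]
        w=e+v*(zz-e[2])/v[2]; out.append(np.round(1000*A@(w-[pose[0],pose[1],0]),1).tolist())
    return out
E
python3 -c "
from h import *
for n,r in zip(['levtip','levpiv','gripend','beamFrontL','beamFR','basefrontR','basefrontL','cap-','cup','b1','b2','b3','tray'],wr([(309,199),(250,184),(415,151),(265,265),(258,71),(388,79),(386,228),(209,93),(218,30),(104,88),(99,178),(109,244),(462,190)],[.22,.22,.172,.155,.155,.025,.025,.165,.065,.166,.166,.166,.02])):print(n,r)
d=read_camera('wrist');print(np.round(d['T_tool_cam'],3))"
```

```text
levtip [-97.5, 7.0, 220.0]
levpiv [-51.1, -5.5, 220.0]
gripend [-196.0, -25.6, 172.0]
beamFrontL [-45.7, 101.8, 155.0]
beamFR [-47.8, -101.5, 155.0]
basefrontR [-201.2, -107.3, 25.0]
basefrontL [-206.9, 110.8, 25.0]
cap- [-1.3, -82.5, 165.0]
cup [22.2, -172.9, 65.0]
b1 [125.9, -103.5, 166.0]
b2 [145.8, -3.6, 166.0]
b3 [150.8, 78.7, 166.0]
tray [-328.7, 52.1, 20.0]
[[ 0.    -0.956 -0.293  0.08 ]
 [ 1.     0.    -0.     0.   ]
 [ 0.    -0.293  0.956 -0.158]
 [ 0.     0.     0.     1.   ]]
```

```bash
python3 -m creep '[{"jaw":0,"translation":[-1.5,-1,0],"roll":0},{"jaw":0,"translation":[-1,-0.8,1],"roll":0},{"jaw":0,"translation":[0,0,2.5],"roll":0},{"jaw":0,"translation":[0,0,3],"roll":0},{"jaw":0,"translation":[0,0,2],"roll":0},{"jaw":0,"translation":[0,0,1],"roll":0},{"jaw":0,"translation":[0,0,0],"roll":0},{"jaw":0,"translation":[0,0,0],"roll":0}]' >/dev/null && python3 -c "
from h import *
here()" && python3 -m creep '[{"jaw":0,"translation":[0.5,0,0],"roll":0},{"jaw":0,"translation":[0.7,0,0],"roll":0},{"jaw":0,"translation":[0.7,0,0],"roll":0},{"jaw":0,"translation":[0.7,0,0],"roll":0},{"jaw":0,"translation":[0.7,0,0],"roll":0},{"jaw":0,"translation":[0.7,0,0],"roll":0},{"jaw":0,"translation":[0.5,0,0],"roll":0},{"jaw":0,"translation":[0.3,0,0],"roll":0}]' >/dev/null && python3 -c "
from h import *
here()"
```

```text
press mm [-90.6  40.  202.7] R in press [[-0.0, -1.0, -0.0], [-1.0, 0.0, 0.001], [-0.001, 0.0, -1.0]] F press [ 0.9 -0.2  0.6] gap 0.0 gf 0.0 t 5.05 q [-4.0, 33.0, 70.0, 0.0, 77.0, -91.0]
press mm [-89.9  -7.5 202.4] R in press [[-0.0, -1.0, 0.001], [-1.0, 0.0, 0.004], [-0.004, -0.001, -1.0]] F press [0.3 6.6 0.7] gap 0.0002 gf 2.8 t 5.85 q [-4.0, 27.0, 79.0, -0.0, 73.0, -91.0]
```

```bash
python3 -m creep '[{"jaw":0,"translation":[0.4,0,0],"roll":0},{"jaw":0,"translation":[0.4,0,0],"roll":0},{"jaw":0,"translation":[0,0,0],"roll":0},{"jaw":0,"translation":[-1,0,0],"roll":0},{"jaw":0,"translation":[-2,0,0],"roll":0},{"jaw":0,"translation":[-3,0,-0.5],"roll":0},{"jaw":0,"translation":[-2,0,-1],"roll":0},{"jaw":0,"translation":[0,0,0],"roll":0}]' >/dev/null && python3 -c "
from h import *
import cv2
here()
cv2.imwrite('pics/w2.png',read_camera('wrist')['img'][:,:,::-1])"
```

```text
press mm [-89.7  65.  216.9] R in press [[-0.001, -1.0, 0.0], [-1.0, 0.001, 0.001], [-0.001, -0.0, -1.0]] F press [ 0.3 -1.1  0.9] gap 0.0009 gf 0.0 t 6.65 q [-4.0, 35.0, 64.0, -0.0, 81.0, -91.0]
```

View pics/w2.png

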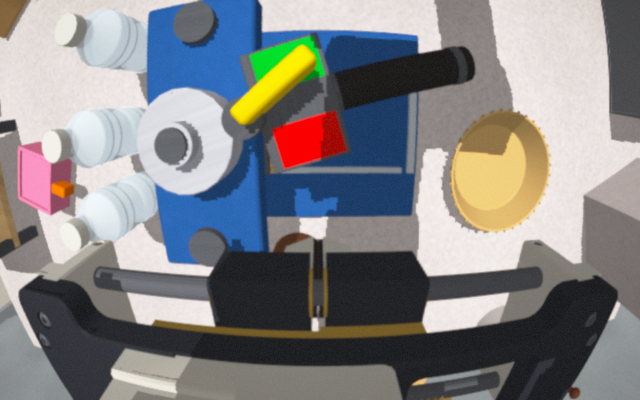

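```bash
python3 -m creep '[{"jaw":0,"translation":[0,2,0],"roll":0},{"jaw":0,"translation":[0.5,3,0],"roll":0},{"jaw":0,"translation":[1,1.2,1],"roll":0},{"jaw":0,"translation":[1,0,2],"roll":0},{"jaw":0,"translation":[0,0,2],"roll":0},{"jaw":0,"translation":[0,0,0.6],"roll":0},{"jaw":0,"translation":[0,0,0],"roll":0},{"jaw":0,"translation":[0,0,0],"roll":0}]' >/dev/null && python3 -c "
from h import *
here()" && python3 -m creep '[{"jaw":0,"translation":[1,0,0],"roll":0},{"jaw":0,"translation":[1.2,0,0],"roll":0},{"jaw":0,"translation":[1.2,0,0],"roll":0},{"jaw":0,"translation":[1.2,0,0],"roll":0},{"jaw":0,"translation":[1.2,0,0],"roll":0},{"jaw":0,"translation":[0.8,-0.1,0],"roll":0},{"jaw":0,"translation":[0.8,-0.2,0],"roll":0},{"jaw":0,"translation":[0.8,-0.2,0],"roll":0}]' >/dev/null && python3 -c "
from h import *
here()"
```

```text
press mm [-152.1   38.8  161.6] R in press [[-0.001, -1.0, -0.0], [-1.0, 0.001, 0.001], [-0.001, 0.0, -1.0]] F press [-0.5 -0.4  0.4] gap 0.0002 gf 0.0 t 7.5 q [1.0, 35.0, 72.0, -0.0, 73.0, -85.0]
press mm [-146.9  -40.1  162.7] R in press [[-0.001, -1.0, -0.0], [-1.0, 0.001, 0.009], [-0.009, 0.0, -1.0]] F press [ 1.9 10.  -0.1] gap 0.0005 gf 3.8 t 8.3 q [2.0, 27.0, 86.0, -0.0, 66.0, -85.0]
```

```bash
python3 -m creep '[{"jaw":0,"translation":[0.8,-0.2,0],"roll":0},{"jaw":0,"translation":[0.8,-0.3,0],"roll":0},{"jaw":0,"translation":[0.9,-0.5,0],"roll":0},{"jaw":0,"translation":[0.9,-0.5,0],"roll":0},{"jaw":0,"translation":[0.9,-0.5,0],"roll":0},{"jaw":0,"translation":[0.9,-0.6,0],"roll":0},{"jaw":0,"translation":[0.8,-0.8,0],"roll":0},{"jaw":0,"translation":[0.8,-0.8,0],"roll":0}]' >/dev/null && python3 -c "
from h import *
here()" && python3 -m creep '[{"jaw":0,"translation":[0.8,-0.9,0],"roll":0},{"jaw":0,"translation":[0.8,-0.9,0],"roll":0},{"jaw":0,"translation":[0.5,-0.9,0],"roll":0},{"jaw":0,"translation":[0.5,-0.9,0],"roll":0},{"jaw":0,"translation":[0.4,-0.9,0],"roll":0},{"jaw":0,"translation":[0.4,-0.9,0],"roll":0},{"jaw":0,"translation":[0.2,-0.9,0],"roll":0},{"jaw":0,"translation":[0,-0.3,0],"roll":0}]' >/dev/null && python3 -c "
from h import *
here()"
```

```text
press mm [-105.6 -107.5  163.2] R in press [[-0.001, -1.0, -0.001], [-1.0, 0.001, 0.011], [-0.011, 0.001, -1.0]] F press [-2.6  9.8  3.4] gap 0.0006 gf 4.1 t 9.1 q [-3.0, 20.0, 98.0, 0.0, 62.0, -89.0]
press mm [ -39.7 -144.8  162.9] R in press [[-0.002, -1.0, -0.002], [-1.0, 0.002, 0.007], [-0.007, 0.002, -1.0]] F press [-6.9  4.1  6.4] gap 0.0002 gf 4.4 t 9.9 q [-11.0, 15.0, 104.0, 0.0, 60.0, -97.0]
```

```bash
python3 -c "
from h import *
import cv2
a=read_camera('scene')['img'][:,:,::-1][150:290,240:420]
b=read_camera('top')['img'][:,:,::-1][130:270,230:410]
cv2.imwrite('pics/v3.png',np.hstack([cv2.resize(x,(396*1,308),interpolation=3) for x in (a,b)]))
print(proj('scene',W(PP,[(-45,0,.075),(-.045,0,.075),(-.045,0,.125)])))
"
```

```text
[[  26.21338645 -203.99790829]
 [ 324.90873575  229.93863294]
 [ 324.81058713  216.92932855]]
```

View pics/v3.png

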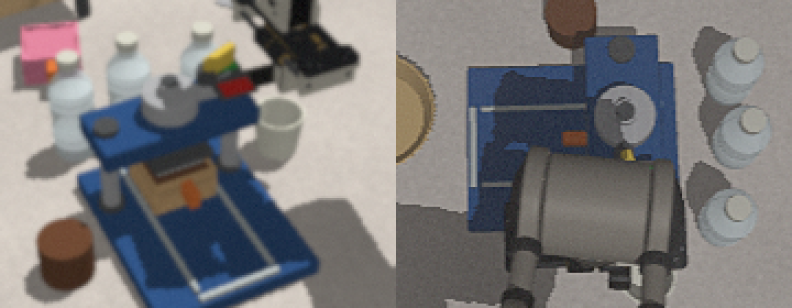

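```bash
python3 -m creep '[{"jaw":0,"translation":[0,-0.3,0],"roll":0},{"jaw":0,"translation":[0,-0.3,0],"roll":0},{"jaw":0,"translation":[0,-0.3,0],"roll":0},{"jaw":0,"translation":[0,0,0],"roll":0},{"jaw":0,"translation":[0,0,0],"roll":0},{"jaw":0,"translation":[0,0,0],"roll":0},{"jaw":0,"translation":[0,0,0],"roll":0},{"jaw":0,"translation":[0,0,0],"roll":0}]' >/dev/null && python3 -c "
from h import *
here()"
```

```text
press mm [ -31.2 -145.9  162.5] R in press [[-0.001, -1.0, -0.002], [-1.0, 0.001, 0.004], [-0.004, 0.002, -1.0]] F press [-5.   0.5  7.8] gap 0.0005 gf 3.6 t 10.8 q [-12.0, 15.0, 105.0, 0.0, 60.0, -99.0]
```

```bash
python3 -m creep '[{"jaw":0,"translation":[-0.3,1,0],"roll":0},{"jaw":0,"translation":[-0.3,2,-1],"roll":0},{"jaw":0,"translation":[0,1,-3],"roll":0},{"jaw":0,"translation":[0,0,-4],"roll":0},{"jaw":0,"translation":[-1,1,-4],"roll":0},{"jaw":0,"translation":[-3,2,-1],"roll":0},{"jaw":0,"translation":[-4,2,0],"roll":0},{"jaw":0,"translation":[-4,0,0],"roll":0}]' >/dev/null && python3 -m creep '[{"jaw":5,"translation":[-2,0,0],"roll":4.5},{"jaw":5,"translation":[0,0,0],"roll":8.5},{"jaw":5,"translation":[0,0,0],"roll":8.5},{"jaw":5,"translation":[0,0,0],"roll":8.5},{"jaw":5,"translation":[0,0,0],"roll":8.5},{"jaw":5,"translation":[0,0,0],"roll":8.5},{"jaw":5,"translation":[0,0,0],"roll":8.5},{"jaw":5,"translation":[0,0,0],"roll":8.5}]' >/dev/null && python3 -m creep '[{"jaw":5,"translation":[0,0,0],"roll":8.5},{"jaw":5,"translation":[0,0,0],"roll":8.5},{"jaw":5,"translation":[0,0,0],"roll":8.5},{"jaw":5,"translation":[0,0,0],"roll":1},{"jaw":5,"translation":[0,0,0],"roll":0},{"jaw":5,"translation":[0,0,0],"roll":0},{"jaw":5,"translation":[0,0,0],"roll":0},{"jaw":5,"translation":[0,0,0],"roll":0}]' 55 >/dev/null && python3 -c "
from h import *
import cv2
here()
a=read_camera('wrist')['img'][:,:,::-1]
b=read_camera('top')['img'][:,:,::-1][130:270,230:410]
cv2.imwrite('pics/v4.png',np.vstack([a[:,:],cv2.resize(b,(640,498))[100:300]]))
"
```

```text
press mm [-120.3   -1.3  290.7] R in press [[-1.0, 0.008, -0.0], [0.008, 1.0, -0.0], [0.0, -0.0, -1.0]] F press [-0.3  0.1 -0.3] gap 0.0499 gf 0.0 t 13.2 q [-1.0, 26.0, 68.0, 0.0, 86.0, 3.0]
```

View pics/v4.png

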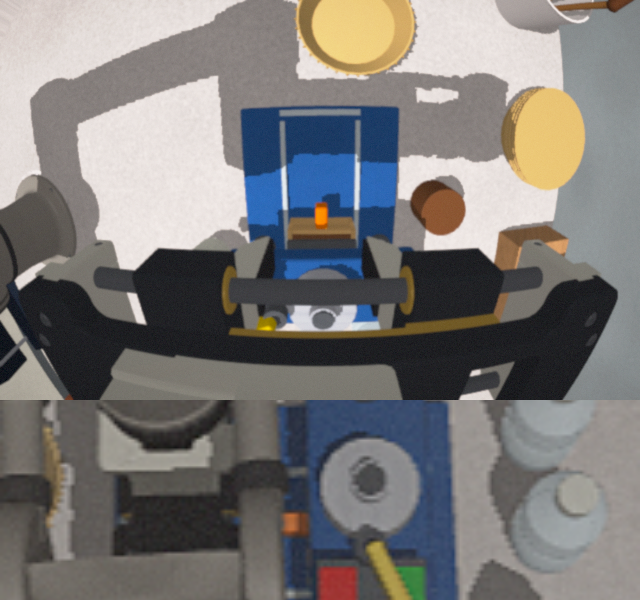

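```bash
python3 -c "
from h import *
for n,r in zip(['tab end','tab end bottom','tabL','tabR','rimL','rimR'],wr([(321,205),(321,203),(315,212),(327.5,212),(287,218),(356,218)],[.073,.06,.073,.073,.075,.075])):print(n,r)
to((-84,1,120))
"
```

```text
tab end [-80.7, 2.2, 73.0]
tab end bottom [-79.3, 2.3, 60.0]
tabL [-71.3, -5.6, 73.0]
tabR [-71.2, 10.4, 73.0]
rimL [-64.1, -41.7, 75.0]
rimR [-63.3, 47.2, 75.0]
clock 13.35 shift cm [-3.63  0.26 17.07]
```

```bash
python3 -m creep '[{"jaw":5,"translation":[-1,0.4,1],"roll":0},{"jaw":5,"translation":[-1,0,3.5],"roll":0},{"jaw":5,"translation":[0,0,4],"roll":0},{"jaw":5,"translation":[0,0,4],"roll":0},{"jaw":5,"translation":[0,0,4],"roll":0},{"jaw":5,"translation":[0,0,4],"roll":0},{"jaw":5,"translation":[0,0,3],"roll":0},{"jaw":5,"translation":[0,0,1],"roll":0}]' >/dev/null && python3 -c "
from h import *
here()" && python3 -m creep '[{"jaw":5,"translation":[-0.5,0,0],"roll":0},{"jaw":5,"translation":[-0.5,0,0],"roll":0},{"jaw":5,"translation":[0,0,0],"roll":0},{"jaw":5,"translation":[0,0,0],"roll":0},{"jaw":5,"translation":[0,0,0],"roll":0},{"jaw":5,"translation":[0,0,0],"roll":0},{"jaw":5,"translation":[0,0,0],"roll":0},{"jaw":5,"translation":[0,0,0],"roll":0}]' >/dev/null && python3 -c "
from h import *
here(); to((-84,2.3,45))"
```

```text
press mm [-99.5   0.1  41.6] R in press [[-1.0, 0.01, 0.0], [0.01, 1.0, -0.007], [-0.0, -0.007, -1.0]] F press [ 0.1 -0.2  0.4] gap 0.0501 gf 0.0 t 14.15 q [-3.0, 39.0, 87.0, -0.0, 55.0, 1.0]
press mm [-90.4   2.5  45.8] R in press [[-1.0, 0.009, -0.0], [0.009, 1.0, 0.0], [0.0, 0.0, -1.0]] F press [0.8 0.2 0.2] gap 0.05 gf 0.0 t 14.95 q [-4.0, 38.0, 87.0, 0.0, 55.0, -0.0]
clock 14.95 shift cm [-0.64 -0.01  0.08]
```

```bash
python3 -m creep '[{"jaw":5,"translation":[-0.2,0,0],"roll":0},{"jaw":5,"translation":[-0.2,0,0],"roll":0},{"jaw":5,"translation":[-0.2,0,0],"roll":0},{"jaw":5,"translation":[0,0,0],"roll":0},{"jaw":5,"translation":[0,0,0],"roll":0},{"jaw":5,"translation":[0,0,0],"roll":0},{"jaw":5,"translation":[0,0,0],"roll":0},{"jaw":5,"translation":[0,0,0],"roll":0}]' >/dev/null && python3 -c "
from h import *
here()"
python3 -m creep '[{"jaw":5,"translation":[-0.1,0,0],"roll":0},{"jaw":5,"translation":[-0.1,0,0],"roll":0},{"jaw":5,"translation":[0,0,0],"roll":0},{"jaw":5,"translation":[0,0,0],"roll":0},{"jaw":5,"translation":[0,0,0],"roll":0},{"jaw":5,"translation":[0,0,0],"roll":0},{"jaw":5,"translation":[0,0,0],"roll":0},{"jaw":5,"translation":[0,0,0],"roll":0}]' >/dev/null && python3 -c "
from h import *
here()"
```

```text
press mm [-84.3   2.4  45.7] R in press [[-1.0, 0.009, -0.0], [0.009, 1.0, 0.0], [0.0, 0.0, -1.0]] F press [-0.1 -1.5 -0.2] gap 0.0501 gf 0.0 t 15.75 q [-5.0, 38.0, 87.0, 0.0, 55.0, -1.0]
press mm [-83.8   2.3  45.7] R in press [[-1.0, 0.007, -0.001], [0.007, 1.0, 0.0], [0.001, 0.0, -1.0]] F press [-7.2 -0.8  1. ] gap 0.0502 gf 0.0 t 16.55 q [-5.0, 38.0, 87.0, 0.0, 55.0, -1.0]
```

```bash
python3 -m creep '[{"jaw":5,"translation":[0.15,0,0],"roll":0},{"jaw":1,"translation":[0,0,0],"roll":0},{"jaw":1,"translation":[0,0,0],"roll":0},{"jaw":1,"translation":[0,0,0],"roll":0},{"jaw":1,"translation":[0,0,0],"roll":0},{"jaw":1,"translation":[0,0,0],"roll":0},{"jaw":1,"translation":[0,0,0],"roll":0},{"jaw":1,"translation":[0,0,0],"roll":0}]' 40 >/dev/null && python3 -c "
from h import *
here()"
```

```text
press mm [-84.    2.4  45.7] R in press [[-1.0, 0.009, -0.0], [0.009, 1.0, 0.0], [0.0, 0.0, -1.0]] F press [-4.7  0.1  0. ] gap 0.0151 gf 40.0 t 17.35 q [-5.0, 38.0, 87.0, 0.0, 55.0, -1.0]
```

Gripping the tab (gap 15 mm, 40 N). Pull out slowly.

```bash
python3 -m creep '[{"jaw":1,"translation":[0.2,0,0],"roll":0},{"jaw":1,"translation":[0.3,0,0],"roll":0},{"jaw":1,"translation":[0.3,0,0],"roll":0},{"jaw":1,"translation":[0.4,0,0],"roll":0},{"jaw":1,"translation":[0.4,0,0],"roll":0},{"jaw":1,"translation":[0.4,0,0],"roll":0},{"jaw":1,"translation":[0.3,0,0],"roll":0},{"jaw":1,"translation":[0,0,0],"roll":0}]' >/dev/null && python3 -c "
from h import *
here()"
```

```text
press mm [-107.7    2.5   45.7] R in press [[-1.0, 0.009, -0.001], [0.009, 1.0, 0.0], [0.001, 0.0, -1.0]] F press [1.2 0.3 0.2] gap 0.0148 gf 40.0 t 18.15 q [-3.0, 38.0, 87.0, 0.0, 55.0, 1.0]
```

```bash
python3 -m creep '[{"jaw":4,"translation":[0,0,0],"roll":0},{"jaw":4,"translation":[0,0,0],"roll":0},{"jaw":4,"translation":[-0.6,0,0],"roll":0},{"jaw":4,"translation":[-0.6,0,0],"roll":0},{"jaw":1,"translation":[0,0,0],"roll":0},{"jaw":1,"translation":[0,0,0],"roll":0},{"jaw":1,"translation":[0,0,0],"roll":0},{"jaw":1,"translation":[0,0,0],"roll":0}]' >/dev/null && python3 -c "
from h import *
here()" && python3 -m creep '[{"jaw":1,"translation":[0.4,0,0],"roll":0},{"jaw":1,"translation":[0.8,0,0],"roll":0},{"jaw":1,"translation":[1,0,0],"roll":0},{"jaw":1,"translation":[1,0,0],"roll":0},{"jaw":1,"translation":[1,0,0],"roll":0},{"jaw":1,"translation":[0.7,0,0],"roll":0},{"jaw":1,"translation":[0.3,0,0],"roll":0},{"jaw":1,"translation":[0,0,0],"roll":0}]' >/dev/null && python3 -c "
from h import *
here()"
```

```text
press mm [-94.9   2.6  45.7] R in press [[-1.0, 0.009, -0.0], [0.009, 1.0, 0.0], [0.0, 0.0, -1.0]] F press [ 0.8  1.1 -0.7] gap 0.0156 gf 40.0 t 18.95 q [-4.0, 38.0, 87.0, 0.0, 55.0, 0.0]
press mm [-148.1    2.9   45.7] R in press [[-1.0, 0.009, -0.001], [0.009, 1.0, 0.0], [0.001, 0.0, -1.0]] F press [-2.3  0.2 -0.3] gap 0.0156 gf 40.0 t 19.75 q [1.0, 39.0, 85.0, 0.0, 56.0, 5.0]
```

```bash
python3 -m creep '[{"jaw":1,"translation":[0.4,0,0],"roll":0},{"jaw":1,"translation":[0.8,0,0],"roll":0},{"jaw":1,"translation":[0.9,0,0],"roll":0},{"jaw":1,"translation":[0.9,0,0],"roll":0},{"jaw":1,"translation":[0.7,0,0],"roll":0},{"jaw":1,"translation":[0.4,0,0],"roll":0},{"jaw":1,"translation":[0.1,0,0],"roll":0},{"jaw":1,"translation":[0,0,0],"roll":0}]' >/dev/null && python3 -c "
from h import *
here()" && python3 -m creep '[{"jaw":4,"translation":[0,0,0],"roll":0},{"jaw":4,"translation":[0,0,0],"roll":0},{"jaw":4,"translation":[0,0,0],"roll":0},{"jaw":4,"translation":[0,0,-1],"roll":0},{"jaw":4,"translation":[0,0,-3],"roll":0},{"jaw":4,"translation":[0,0,-4],"roll":0},{"jaw":4,"translation":[0,0,-4],"roll":0},{"jaw":4,"translation":[0,0,-4],"roll":0}]' >/dev/null && python3 -m creep '[{"jaw":4,"translation":[0,0,-4],"roll":0},{"jaw":4,"translation":[3,0,-2],"roll":0},{"jaw":4,"translation":[4,0,0],"roll":0},{"jaw":4,"translation":[4,0,0],"roll":0},{"jaw":4,"translation":[2,0,0],"roll":0},{"jaw":4,"translation":[0,0,0],"roll":0},{"jaw":4,"translation":[0,0,0],"roll":0},{"jaw":4,"translation":[0,0,0],"roll":0}]' >/dev/null && python3 -c "
from h import *
import cv2
here()
a=read_camera('wrist')['img'][:,:,::-1]
b=read_camera('scene')['img'][:,:,::-1][140:340,230:420]
cv2.imwrite('pics/w5.png',a);cv2.imwrite('pics/v5.png',np.hstack([cv2.resize(b,(570,600)),cv2.resize(a[100:400,220:440],(220,300)).repeat(2,0)]))
"
```

```text
press mm [-189.3    3.3   45.7] R in press [[-1.0, 0.009, -0.001], [0.009, 1.0, -0.0], [0.001, -0.0, -1.0]] F press [ 0.7 -0.6 -0.5] gap 0.0155 gf 40.0 t 20.55 q [5.0, 40.0, 83.0, 0.0, 57.0, 9.0]
press mm [-317.6    4.7  266.1] R in press [[-1.0, 0.01, 0.0], [0.01, 1.0, 0.0], [-0.0, 0.0, -1.0]] F press [ 0.3 -0.2 -0.4] gap 0.0401 gf 0.0 t 22.15 q [16.0, 34.0, 57.0, -0.0, 88.0, 20.0]
```

View pics/v5.png

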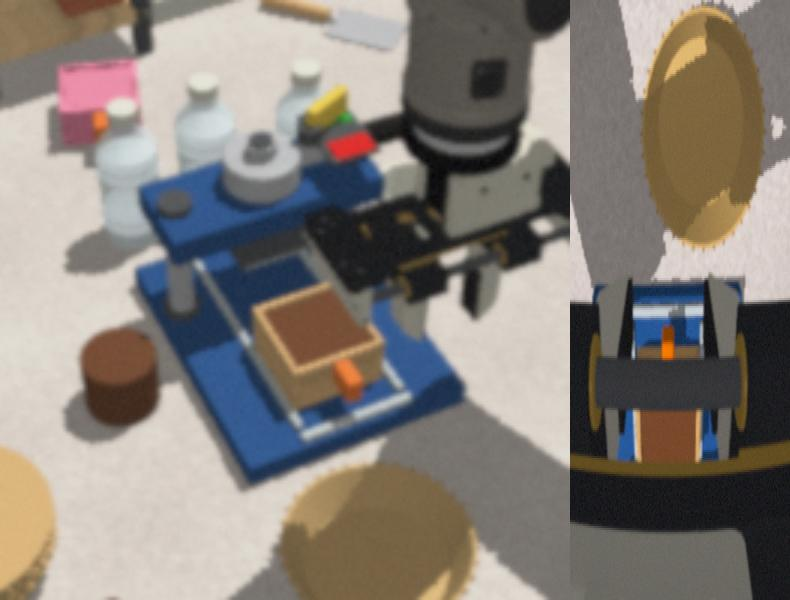

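View pics/w5.png

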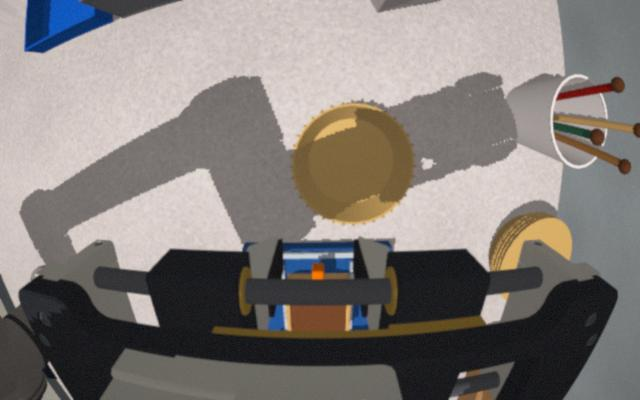

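```bash
python3 -c "
from h import *
read_camera('top')
for n in ['cup','bottle_a','paper_tray','mould']: print(n,[(np.round(b['box']).tolist(),round(b['p'],2)) for b in search_frame('top',n)[:3]])
arm.job_done(); here()"
```

```text
cup [([338.0, 244.0, 357.0, 268.0], 0.94)]
bottle_a [([367.0, 148.0, 400.0, 178.0], 0.78), ([369.0, 215.0, 395.0, 242.0], 0.72), ([373.0, 178.0, 398.0, 204.0], 0.61)]
paper_tray [([204.0, 155.0, 247.0, 209.0], 0.82), ([331.0, 174.0, 339.0, 183.0], 0.41)]
mould [([264.0, 176.0, 308.0, 213.0], 0.89), ([422.0, 153.0, 470.0, 197.0], 0.82)]
the job is handed in; nothing more can be done
the job is handed in; nothing more can be done
```

I've handed the job in at about 22 s: the lever is on green, the handle is swung to about 1.5 rad with the plunger raised, and the mould is flat on the front ledge, its rear edge about 3 cm clear of the beam; the bottles, cup and tray show no movement in the last picture. I gripped the tab with the gripper vertical, because the moves cannot tilt it. In doing so its body touched the beam lightly (about 7 N).

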